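Check a binnacle door's edge with a straightedge on the sloping rest

ROBOT

A 6-joint arm with a two-finger parallel gripper is mounted at the origin on the work surface. World frame = base frame: x ahead of the robot, y to its left, z up, the work surface at z = 0. Lengths are in m, angles in rad, forces in N, time in s.
With the tool pointing down it reaches from about 0.375 to 0.9 m from the base axis. Payload 3.1 kg.
Tool frame: the origin (TCP) lies at the centre of the arm's flange, where the gripper is bolted on; the fingertips stand tip_reach ahead of it and the grasp point (between the pads) lies 164 mm ahead of it (tip_reach is the distance from the TCP to the fingertips, in m); z points along the fingers, y is the direction in which the jaws open and shut (so a half turn about z gives the same grasp; the last joint's range is limited). The gripper opens to 87 mm and grips with 3 to 60 N. Pads are 19 mm wide; open, the fingers measure 117 mm over their backs; the gripper's body (75 mm by 190 mm) begins 51 mm behind the grasp point.
Start: joints at [1.155, 0.527, 1.433, -0, 1.181, -0.178], TCP at [0.147, 0.608, 0.405] pointing down, gripper open.
Joint ranges: [-3.08, 3.08], [-0.75, 2.2], [0.22, 2.44], [-1.43, 4.57], [0, 2.65], [-2.85, 2.85]. Speed limits (rad/s): [2.79, 2.79, 3.14, 3.14, 3.14, 3.14].

INTERFACE

Orientations are given as a unit quaternion [x, y, z, w].
In Python, from rig import get_obs, camera, hand_in, tip_reach gives the robot as it stands. The module is installed in compiled form; this text tells all that it offers.
- The arm moves only by the tool servo_tool, never from a script. Its argument "steps" is one flat list of numbers, 5 for each row, row after row: the finger opening in m, from 0 to 0.087, then the shift along the tool's x, y, z in m, then the turn about the tool's z in rad. A call has 1 to 12 rows; each row is the pose to reach, as a shift and turn from the pose commanded when the call began, along the tool's axes at that moment; what a row does not reach only later rows make up. A row lasts 1/8 s, in which the tool goes at most 62.5 mm and 10.7 degrees, less where a joint would pass 70% of its speed; a pose out of reach is approached as far as the arm can. A call with a gripper value outside its range is refused whole. The fingers move at their own pace and stop on an object; "force" is the grip in N (left out, the last holds). Time passes only in rows, so rows that repeat a pose let the fingers close. It gives the time, the measured TCP pose, the force and the opening at its end, in the units of the state.
- get_obs(): the state, without advancing time (a new reading comes with each control period).
- camera(name): name is "side" or "top"; returns a dict with "pixels" (400x640x3 uint8, blue, green, red), "vertical_fov" (degrees; the focal length in pixels is half the picture's height over the tangent of half this angle, whatever the lens; pixels are square), "cx", "cy" (the principal point, pixels), "D" ([k1, k2, p1, p2, k3] as OpenCV has them; the pictures are not rectified), "T" (4x4, takes a point from camera to world coordinates). Camera axes: x right, y up, looking along -z (the intrinsics and any distortion apply to the point x, -y, -z); pixel columns grow to the right and rows downward; lengths in m; the calibration is good to about 2 mm. A picture is of the moment at which its call begins. There is no depth.
- hand_in(): hands the job in, once; it reports no verdict.
The state is a dict: "time": time; "q": joint angles; "joint_velocities": joint speeds; "joint_torque": joint torques, N m; "position": TCP position; "tool_rot": TCP orientation; "ft_force": force on the tool from outside, world axes, zero at the start; "moment": the same for the moment, N m; "grip_width": finger opening in m.
Only numpy, scipy, OpenCV 4.12 (cv2) and the standard library are available. Lean on these libraries where they do the work, as an engineer would, in place of code of your own. Each camera call takes 0.05 s, during which the arm holds its last target.

TASK

Set the bronze binnacle door, handle up, on the sloping steel plate so that it slides fully home into the plate's low corner, one long side against the long brass rail and one short side against the brass stop. Let go of it, then lay the straightedge flat on the plate, flush against the door's upper long edge and covering that edge from end to end, let go and leave both there. Do not push the bystanders about.

Things in the scene. Friction and masses are not known exactly. Their poses are not given: they have to be found in the camera images.
- plate: fixed sloping steel plate 220 x 240 mm. Origin: its low locating corner, on the surface where the inner faces of rail and stop meet (near the robot, to its right). z: surface normal, up; +x climbs away from the robot, +y climbs to its left, each about 15 degrees. Surface spans x -20..200, y -20..220 mm. Slippery to the door, which slides down by itself when let go
- rail (a point): middle of the top of the long brass rail at the plate's low near side: 20 mm wide, 12 mm high above the surface, 190 mm long; inner face at x = 0, spanning y -20..170 mm in the plate's frame. Plate's axes. The plate's highest corner, far left, stands about 160 mm above the bench: carry things over it high
- stop (a point): middle of the top of the short brass side stop at the plate's low right side: 20 mm wide, 12 mm high above the surface, 80 mm long; inner face at y = 0, spanning x 0..80 mm in the plate's frame. Plate's axes
- door_mid (a point): centre of the loose olive bronze door, 22 mm above its underside: a slab 120 (own x) x 150 (own y) x 10 mm, 0.6 kg, z up, same either way round. A bow handle stands on its middle: bar 14 mm wide (x), 70 long (y), its underside 33 and top 45 mm above the door's underside, on two feet 12 mm long (y) at y = +-28. Fully home, this point is at 60, 75, 22 mm in the plate's frame
- straightedge_mid (a point): centre of the loose steel straightedge, 24 mm above its underside: blade 40 mm wide (own x), 220 long (own y), 6 thick, 0.35 kg, z up, same either way round. A wooden grip bar 14 mm wide (x), 90 long (y) stands on its middle, top 48 mm above the underside. Rubber underside: stays where put on the slope. Flush to the home door, this point is at x = 140 mm, y near 75, z = 24 in the plate's frame
- door: the same door; origin at the centre of its underside
- straightedge: the same straightedge; origin at the centre of its underside
- sphere_a: one of two dark painted iron corrector balls, 68 mm across on a 44 mm brass foot, 74 mm high; bystander
- sphere_b: the second iron corrector ball, same size; bystander
- azimuth_circle: glass azimuth circle, a 140 mm glass ring dish lying flat with a small brass prism box on its rim, 35 mm high; bystander
- reflector: copper lamp reflector, an open cone 90 mm across and 40 mm high; bystander
- screwdriver: screwdriver lying on the bench; bystander
- polish_tin: round grey tin, 60 mm across and 55 mm high; bystander
- lens_box: closed dark wooden box, 100 x 70 x 35 mm; bystander
Mind the look-alikes: they are no part of the job. What is shaped like the straightedge but red is not meant.

How it is judged:
On the way, in this order (a step that is already met when the one before it is completed fails the run):
1. the door lies home in the plate's corner, let go and at rest (x of door_mid in the frame of plate between 0.0575 and 0.063 m and y of door_mid in the frame of plate between 0.072 and 0.0785 m and z of door_mid in the frame of plate between 0.0195 and 0.0245 m and angle between the y axis of door_mid and the y axis of plate, either way round below 0.035 rad and angle between the z axis of door_mid and the z axis of plate, either way round below 0.035 rad and contact force between the fingers and door below 0.1 N and linear speed of door below 0.01 m/s), for 0.2 s.
2. the straightedge lies flush along the door's upper long edge ((x of straightedge_mid in the frame of door_mid between 0.0775 and 0.0822 m or x of straightedge_mid in the frame of door_mid between -0.0822 and -0.0775 m) and angle between the y axis of straightedge_mid and the y axis of door_mid, either way round below 0.02 rad and angle between the z axis of straightedge_mid and the z axis of plate, either way round below 0.03 rad and x of straightedge_mid in the frame of plate above 0.13 m and y of straightedge_mid in the frame of plate between 0.043 and 0.107 m and z of straightedge_mid in the frame of plate between 0.0215 and 0.0265 m), for 0.2 s.
At the end, for the whole second after the job is handed in: Door flat and home in the corner: centre within 2.5 mm, rail side parallel within 2 degrees. Straightedge flat on the plate on the upslope side, within 2 mm of touching the door's edge and 1.1 degrees of parallel, centre within 32 mm of the edge's middle. Both released, at rest (all of step 1 and all of step 2 and linear speed of straightedge below 0.01 m/s and contact force between the fingers and straightedge below 0.1 N).
It fails at once if a bystander is moved more than 30 mm (distance of any of sphere_a, sphere_b, azimuth_circle, reflector, screwdriver, polish_tin, lens_box from where it was at the start of the episode above 0.03 m).
It also fails if it takes over 61 s, if anything falls off the work surface, if the arm or the gripper's body presses on something with over 40 N, if the wrist force passes 120 N, or if a joint passes its speed limit or range.

## Working session

There is one attempt and no reset: what is moved stays moved. The work goes in short steps, Python scripts to look and compute and a tool call to move; the robot and the scene stay as the last step left them, time stands still between calls to the robot, and variables do not carry over. Pictures are saved under pics/ and viewed, and the job is handed in when it is done.

Besides the shell and the picture viewer there is one more tool, called after "Call:" as name(argument=value, ...) on one line, values as JSON. servo_tool: Moves the arm, as the interface text tells. Its arguments: {"type":"object","properties":{"steps":{"type":"array"},"force":{"type":"number"}},"required":["steps"]}

```bash
ls; mkdir -p pics; python3 - <<'E'
from rig import *
import cv2
o=get_obs();print(o, tip_reach)
for n in("top","side"):
    c=camera(n);cv2.imwrite(f"pics/{n}0.png",c["pixels"]);print(n,c["vertical_fov"],c["cx"],c["cy"],c["D"],c["T"])
E
```

```text
pics
{'time': 0.0, 'q': array([ 1.15551348e+00,  5.28455254e-01,  1.43385085e+00,  2.54046075e-05,
        1.18140625e+00, -1.78531856e-01]), 'joint_velocities': array([ 0.00094959,  0.00029812, -0.00117555, -0.00046217, -0.0008667 ,
       -0.00035476]), 'joint_torque': array([-5.23045983e-04, -4.40034628e+01, -1.76596731e+01,  6.34554913e-02,
        5.82012499e-02, -1.61923731e-04]), 'position': array([0.14644461, 0.60726434, 0.40379429]), 'tool_rot': array([ 1.18103964e-01,  9.93000670e-01, -1.01004028e-03, -3.21306497e-04]), 'ft_force': array([ 0.3971016 , -0.36318499, -0.33730712]), 'moment': array([-0.03986774,  0.01528449,  0.02457471]), 'grip_width': 0.08711578795875577} 0.1822
top 46.881958952843625 317.70380683845036 199.70658693299154 [-0.05421501  0.          0.          0.          0.        ] [[-1.32047574e-02  9.98469777e-01 -5.37004529e-02  4.64560603e-01]
 [-9.99910792e-01 -1.32936624e-02 -1.29869879e-03  1.51522869e-02]
 [-2.01058718e-03  5.36785134e-02  9.98556245e-01  1.38978560e+00]
 [ 0.00000000e+00  0.00000000e+00  0.00000000e+00  1.00000000e+00]]
side 52.00165024814788 319.5108525422377 200.7705888988633 [-0.04170232  0.          0.          0.          0.        ] [[ 0.88750709  0.23945278 -0.39369217 -0.019351  ]
 [-0.46050855  0.4909807  -0.73950647 -1.07083711]
 [ 0.01621837  0.83761585  0.54601891  0.8361346 ]
 [ 0.          0.          0.          1.        ]]
```

View pics/top0.png

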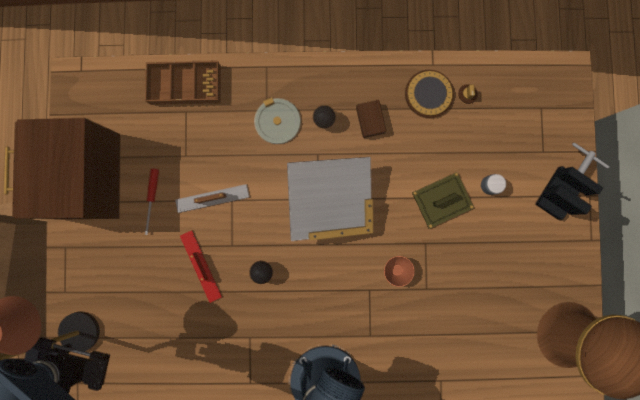

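View pics/side0.png

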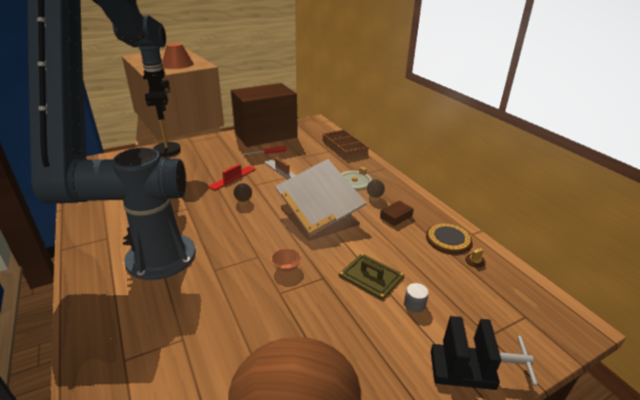

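```bash
cat > h.py <<'E'
import cv2,numpy as np
from rig import *
def crop(img,x0,y0,x1,y1,s,fn):
    c=cv2.resize(img[y0:y1,x0:x1],None,fx=s,fy=s,interpolation=cv2.INTER_CUBIC)
    c=np.clip(c.astype(float)*1.5,0,255).astype(np.uint8)
    for x in range(x0-x0%10+10,x1,10):
        cv2.line(c,(int((x-x0+.5)*s),0),(int((x-x0+.5)*s),6 if x%50 else 14),(0,255,255),1)
        if x%20==0: cv2.putText(c,str(x),(int((x-x0+.5)*s)-10,18),0,.35,(0,255,255),1)
    for y in range(y0-y0%10+10,y1,10):
        cv2.line(c,(0,int((y-y0+.5)*s)),(6,int((y-y0+.5)*s)),(0,255,255),1)
        if y%20==0: cv2.putText(c,str(y),(8,int((y-y0+.5)*s)+4),0,.35,(0,255,255),1)
    cv2.imwrite(fn,c)
def K(c):
    f=200/np.tan(np.radians(c["vertical_fov"]/2));return np.array([[f,0,c["cx"]],[0,f,c["cy"]],[0,0,1]])
def proj(c,P):
    P=np.atleast_2d(P);T=c["T"];p=(P-T[:3,3])@T[:3,:3];p=p*[1,-1,-1]
    return cv2.projectPoints(p.reshape(-1,1,3),np.zeros(3),np.zeros(3),K(c),np.array(c["D"]))[0].reshape(-1,2)
def ray(c,uv):
    n=cv2.undistortPoints(np.array(uv,float).reshape(-1,1,2),K(c),np.array(c["D"])).reshape(-1,2)
    d=np.c_[n[:,0],-n[:,1],-np.ones(len(n))]@c["T"][:3,:3].T
    return c["T"][:3,3],d
def onz(c,uv,z):
    o,d=ray(c,uv);return o+d*((z-o[2])/d[:,2])[:,None]
E
python3 - <<'E'
from h import *
t=cv2.imread("pics/top0.png");s=cv2.imread("pics/side0.png")
crop(t,275,145,385,250,7,"pics/tp.png")
crop(t,400,165,510,230,7,"pics/td.png")
crop(t,170,175,255,220,9,"pics/ts.png")
crop(s,265,150,375,245,7,"pics/sp.png")
E
```

```text
(no output)
```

View pics/tp.png

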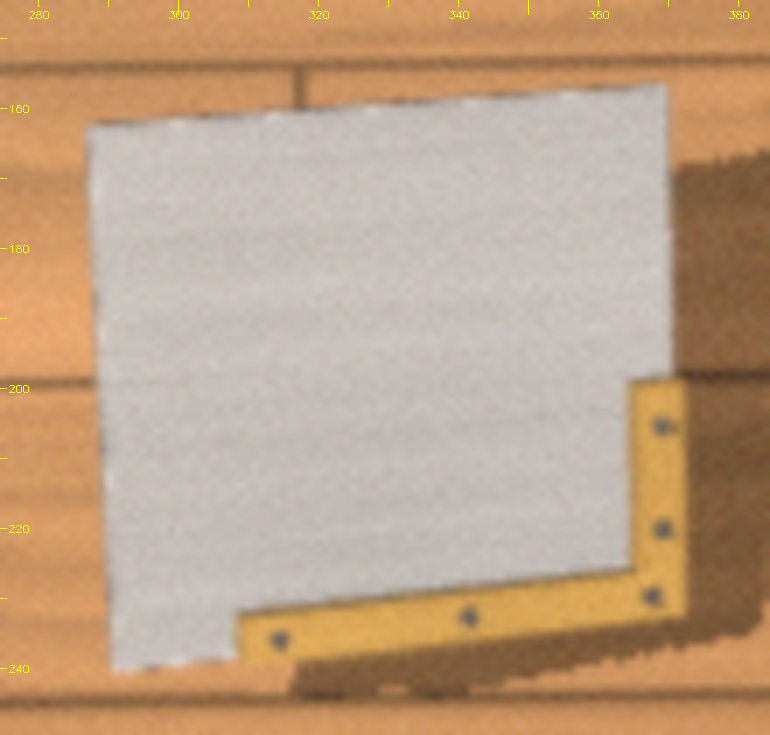

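View pics/td.png

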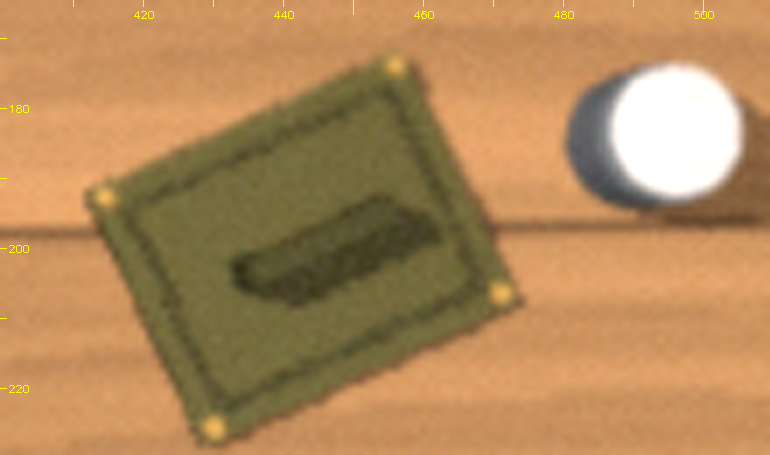

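View pics/ts.png

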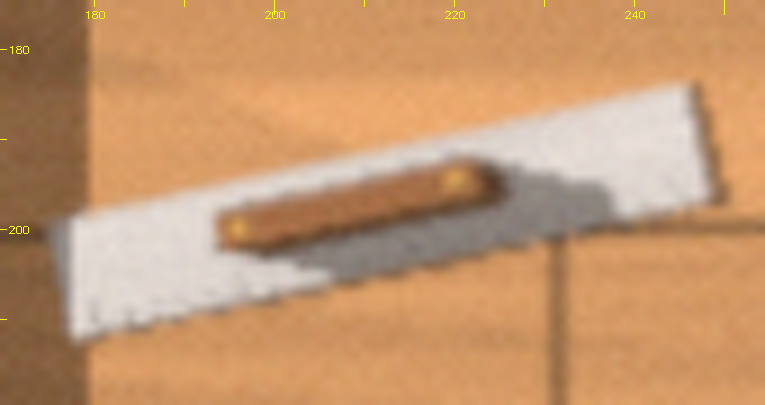

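View pics/sp.png

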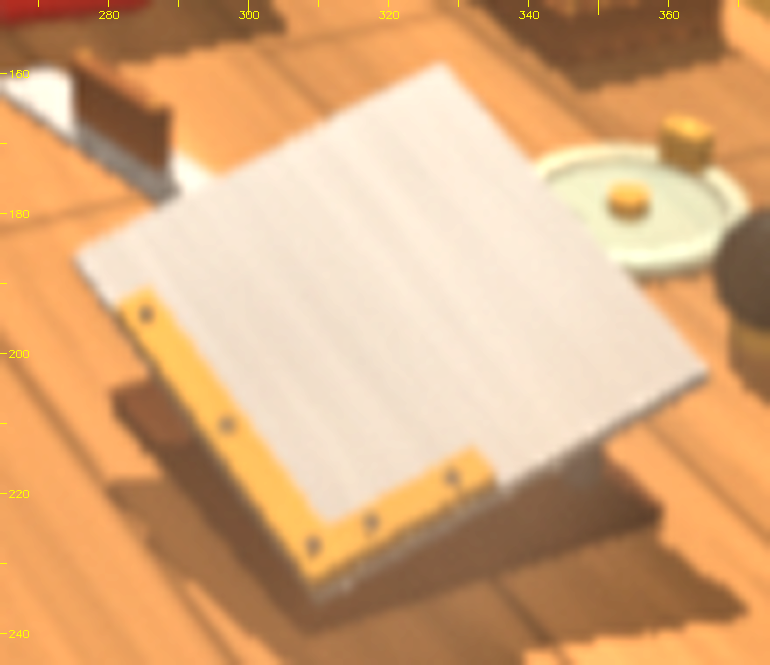

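```bash
cat > fit.py <<'E'
from h import *
from scipy.optimize import least_squares
from scipy.spatial.transform import Rotation as R
import pickle
ct,cs=camera("top"),camera("side")
T=[((200,220,0),(88,123)),((200,-20,0),(667,84)),((-20,220,0),(112,672)),((0,0,12),(633,569)),((0,170,12),(238,611)),((80,0,12),(629,381)),((80,-20,12),(686,380)),((-20,-20,12),(688,617))]
S=[((200,220,0),(440,63)),((-20,220,0),(77,258)),((200,-20,0),(708,374)),((0,0,12),(328,524)),((0,170,12),(152,288)),((-20,170,12),(120,306)),((80,0,12),(470,447)),((80,-20,12),(496,473)),((-20,-20,12),(313,585))]
PT=np.array([a for a,b in T])/1e3;UT=np.array([b for a,b in T])/7+[274.5,144.5]
PS=np.array([a for a,b in S])/1e3;US=np.array([b for a,b in S])/7+[264.5,149.5]
def f(v,parts=False):
    M=R.from_rotvec(v[:3]).as_matrix()
    a=proj(ct,PT@M.T+v[3:])-UT;b=proj(cs,PS@M.T+v[3:])-US
    if parts:return a,b
    return np.r_[a.ravel(),b.ravel()]
M0=R.from_euler('xyz',[15,-15,0],degrees=True).as_rotvec()
r=least_squares(f,np.r_[M0,.38,-.1,.05],x_scale=.1,loss='soft_l1')
a,b=f(r.x,True);np.set_printoptions(precision=3,suppress=True)
print(r.x);print(a);print(b)
M=R.from_rotvec(r.x[:3]).as_matrix();print(M)
print("slopes x,y deg",np.degrees(np.arcsin(M[2,:2])))
np.savez("plate.npz",M=M,p=r.x[3:])
# door
st=np.array([(106,198),(396,66),(501,294),(214,428)])/7+[399.5,164.5]
d=onz(ct,st,.0105);print("door studs",d,d.mean(0));
print(np.linalg.norm(d[0]-d[1]),np.linalg.norm(d[1]-d[2]))
e=(d[1]-d[0])+(d[2]-d[3]);print("yaw long",np.degrees(np.arctan2(e[1],e[0])))
e=(d[1]-d[2])+(d[0]-d[3]);print("yaw short",np.degrees(np.arctan2(e[1],e[0])))
g=onz(ct,np.array([(239,228),(456,178)])/9+[169.5,174.5],.048);print("grip",g,g.mean(0),np.degrees(np.arctan2(*(g[1]-g[0])[[1,0]])))
g=onz(ct,np.array([(48,222),(70,340),(708,203),(690,87)])/9+[169.5,174.5],.006);print(g,g.mean(0));e=g[2]-g[1]+g[3]-g[0];print(np.degrees(np.arctan2(e[1],e[0])))
o=get_obs();print(R.from_quat(o['tool_rot']).as_matrix())
E
python3 fit.py
```

```text
[ 0.264 -0.265  0.055  0.461 -0.117  0.039]
[[-0.023  0.095]
 [-0.058  0.087]
 [ 0.165 -0.646]
 [ 0.468  0.343]
 [ 0.165  0.507]
 [ 0.77   0.276]
 [-0.863 -0.185]
 [-0.92  -0.619]]
[[ 0.517  0.342]
 [-0.455 -0.22 ]
 [ 0.244 -0.481]
 [-0.152  0.57 ]
 [-0.022  0.033]
 [-0.524  0.121]
 [ 0.519 -0.108]
 [ 0.102  0.364]
 [-0.204 -0.785]]
[[ 0.964 -0.088 -0.251]
 [ 0.019  0.964 -0.265]
 [ 0.266  0.25   0.931]]
slopes x,y deg [15.401 14.503]
door studs [[ 0.556 -0.274  0.01 ]
 [ 0.611 -0.402  0.01 ]
 [ 0.512 -0.444  0.01 ]
 [ 0.456 -0.318  0.01 ]] [ 0.534 -0.36   0.01 ]
0.13866030737693286 0.1077197137194861
yaw long -66.29026578902561
yaw short 23.6263124753622
grip [[0.541 0.373 0.048]
 [0.556 0.302 0.048]] [0.549 0.337 0.048] -77.82040483803617
[[0.546 0.449 0.006]
 [0.507 0.441 0.006]
 [0.55  0.226 0.006]
 [0.589 0.232 0.006]] [0.548 0.337 0.006]
-78.79429851364449
[[-0.972  0.235 -0.001]
 [ 0.235  0.972 -0.001]
 [ 0.    -0.001 -1.   ]]
```

```bash
cat >> h.py <<'E'
def plan(xyz,jaw=None,o=None):
    """grasp-point world target, jaw yaw deg (mod 180) -> tool shift, turn, from measured pose"""
    from scipy.spatial.transform import Rotation as R
    o=o or get_obs();M=R.from_quat(o['tool_rot']).as_matrix();g=o['position']+M[:,2]*.164
    s=M.T@(np.array(xyz)-g);cur=np.degrees(np.arctan2(M[1,1],M[0,1]))
    t=0 if jaw is None else -(((jaw-cur)+90)%180-90)
    print("grasp now",g.round(4),"jaw",round(cur,1),"q6",o['q'][5].round(2),"-> shift",s.round(4),"turn",round(np.radians(t),3),"rows",max(np.linalg.norm(s)/.0625,abs(t)/10.7).round(1),"t",round(o['time'],2),"ft",o['ft_force'].round(1),"w",round(o['grip_width'],4))
E
python3 - <<'E'
from h import *
plan((.48,.15,.26),50)
E
```

```text
grasp now [0.1464 0.6071 0.2401] jaw 76.4 q6 -0.18 -> shift [-0.4315 -0.3661 -0.0195] turn 0.461 rows 9.1 t 0.2 ft [-0.5  0.2  0.1] w 0.087
```

Call:
servo_tool(steps=[0.087,-0.43,-0.365,-0.02,0.46,0.087,-0.43,-0.365,-0.02,0.46,0.087,-0.43,-0.365,-0.02,0.46,0.087,-0.43,-0.365,-0.02,0.46,0.087,-0.43,-0.365,-0.02,0.46,0.087,-0.43,-0.365,-0.02,0.46,0.087,-0.43,-0.365,-0.02,0.46,0.087,-0.43,-0.365,-0.02,0.46,0.087,-0.43,-0.365,-0.02,0.46,0.087,-0.43,-0.365,-0.02,0.46], force=20)

```text
time: 1.45
position: [0.4817, 0.1485, 0.425]
tool_rot: [0.344, 0.939, 0.0, 0.001]
ft_force: [-0.2, -0.5, -0.7]
grip_width: 0.087
```

```bash
python3 - <<'E'
from h import *
plan((.534,-.36,.15),23.7)
E
```

```text
grasp now [0.4822 0.1484 0.261 ] jaw 49.7 q6 -0.79 -> shift [-0.368  -0.3544  0.1114] turn 0.454 rows 8.4 t 1.45 ft [-0.2 -0.5 -0.7] w 0.087
```

Call:
servo_tool(steps=[0.06,-0.368,-0.354,0.11,0.454,0.06,-0.368,-0.354,0.11,0.454,0.06,-0.368,-0.354,0.11,0.454,0.06,-0.368,-0.354,0.11,0.454,0.06,-0.368,-0.354,0.11,0.454,0.06,-0.368,-0.354,0.11,0.454,0.06,-0.368,-0.354,0.11,0.454,0.06,-0.368,-0.354,0.11,0.454,0.06,-0.368,-0.354,0.11,0.454,0.06,-0.368,-0.354,0.11,0.454])

```text
time: 2.7
position: [0.534, -0.3558, 0.3139]
tool_rot: [0.545, 0.839, 0.0, -0.001]
ft_force: [0.3, 1.0, 0.3]
grip_width: 0.0601
```

```bash
python3 - <<'E'
from h import *
plan((.534,-.36,.039),23.7)
E
```

```text
grasp now [ 0.5338 -0.3555  0.1499] jaw 24.0 q6 -1.18 -> shift [-0.0044 -0.0016  0.1109] turn 0.005 rows 1.8 t 2.7 ft [0.3 1.  0.3] w 0.0601
```

Call:
servo_tool(steps=[0.06,-0.004,-0.002,0.05,0.005,0.06,-0.004,-0.002,0.09,0.005,0.06,-0.004,-0.002,0.111,0.005,0.06,-0.004,-0.002,0.111,0.005,0.0,-0.004,-0.002,0.111,0.005,0.0,-0.004,-0.002,0.111,0.005,0.0,-0.004,-0.002,0.111,0.005,0.0,-0.004,-0.002,0.111,0.005,0.0,-0.004,-0.002,0.111,0.005], force=20)

```text
time: 3.82
position: [0.5337, -0.3604, 0.2039]
tool_rot: [0.546, 0.838, -0.0, 0.0]
ft_force: [-0.4, 0.2, -0.0]
grip_width: 0.018
```

```bash
python3 - <<'E'
from h import *
plan((.534,-.36,.039),23.7)
t=camera("top")["pixels"];crop(t,400,165,510,230,7,"pics/td1.png")
s=camera("side")["pixels"];crop(s,320,200,430,300,7,"pics/sd1.png")
E
```

```text
grasp now [ 0.5338 -0.3604  0.0399] jaw 23.8 q6 -1.18 -> shift [0.0003 0.0004 0.0009] turn 0.001 rows 0.0 t 3.83 ft [-0.4  0.2 -0. ] w 0.018
```

View pics/sd1.png

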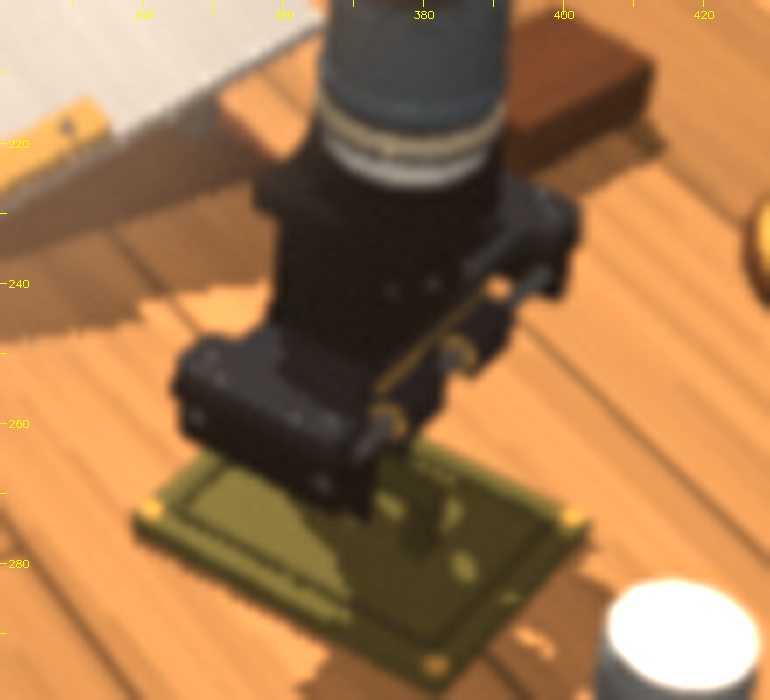

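```bash
python3 - <<'E'
from h import *
z=np.load("plate.npz");M,p=z["M"],z["p"]
w=lambda x,y,zz=0:M@np.array([x,y,zz])/1e3+p
P=w(135,165);a=np.radians(3);ex=np.array([np.cos(a),np.sin(a),0]);ey=np.array([-np.sin(a),np.cos(a),0])
c=P-.06*ex-.075*ey
print("contact",P,"door centre at contact",c)
for s,t in((1,1),(1,-1),(-1,1),(-1,-1)): print(s,t,(M.T@(c+s*.06*ex+t*.075*ey-p)*1e3).round(0))
print(w(75,220),w(200,220))
plan((c[0],c[1],c[2]+.040+.05),3)
plan(( .534,-.36,.24),23.7)
E
```

```text
contact [0.57665612 0.04431639 0.11574929] door centre at contact [ 0.52066354 -0.03372098  0.11574929]
1 1 [135. 165.   0.]
1 -1 [140.  20.  38.]
-1 1 [ 19. 169.  32.]
-1 -1 [24. 24. 69.]
[0.51399182 0.09621549 0.11358823] [0.63448003 0.09856717 0.14678553]
grasp now [ 0.5336 -0.3604  0.0398] jaw 23.8 q6 -1.18 -> shift [ 0.3042  0.1198 -0.1659] turn 0.363 rows 5.9 t 3.92 ft [-0.6  0.1  0.9] w 0.0138
grasp now [ 0.5336 -0.3604  0.0398] jaw 23.8 q6 -1.18 -> shift [ 2.000e-04  4.000e-04 -2.002e-01] turn 0.001 rows 3.2 t 3.92 ft [-0.6  0.1  0.9] w 0.0138
```

Call:
servo_tool(steps=[0.0,0,0,0,0,0.0,0,0,0,0,0.0,0,0,-0.03,0,0.0,0,0,-0.08,0,0.0,0,0,-0.13,0,0.0,0,0,-0.18,0,0.0,0,0,-0.2,0,0.0,0,0,-0.2,0], force=20)

```text
time: 4.92
position: [0.5338, -0.36, 0.4041]
tool_rot: [0.546, 0.838, 0.0, 0.001]
ft_force: [0.0, 0.1, -7.2]
grip_width: 0.014
```

```bash
python3 - <<'E'
from h import *
plan((.49,-.04,.24),3)
s=camera("side")["pixels"];crop(s,300,130,430,280,5,"pics/sd2.png")
E
```

```text
grasp now [ 0.534  -0.3602  0.2401] jaw 23.8 q6 -1.18 -> shift [ 3.107e-01  8.890e-02 -1.000e-04] turn 0.363 rows 5.2 t 4.92 ft [ 0.   0.1 -7.2] w 0.014
```

View pics/sd2.png

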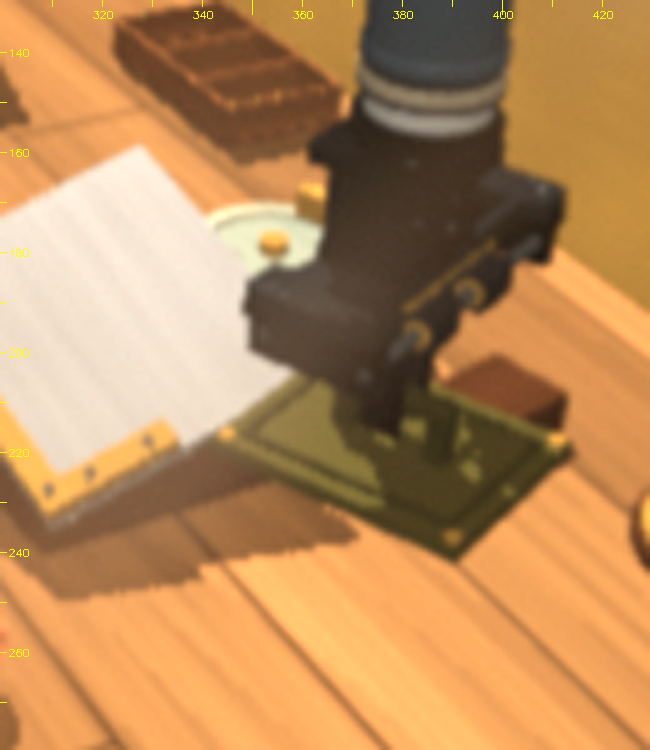

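```bash
python3 - <<'E'
from h import *
plan((.521,-.034,.24),3)
E
```

```text
grasp now [ 0.5331 -0.3594  0.2384] jaw 23.8 q6 -1.18 -> shift [ 0.3027  0.1201 -0.001 ] turn 0.363 rows 5.2 t 4.97 ft [-0.1  0.9 -6.8] w 0.0137
```

Call:
servo_tool(steps=[0.0,0.05,0.02,0,0.12,0.0,0.1,0.04,0,0.24,0.0,0.15,0.06,0,0.363,0.0,0.2,0.08,0,0.363,0.0,0.25,0.1,0,0.363,0.0,0.29,0.115,0,0.363,0.0,0.303,0.12,0,0.363,0.0,0.303,0.12,0.03,0.363,0.0,0.303,0.12,0.055,0.363,0.0,0.303,0.12,0.065,0.363,0.0,0.303,0.12,0.07,0.363])

```text
time: 6.35
position: [0.5215, -0.0351, 0.3327]
tool_rot: [0.689, 0.725, -0.0, -0.001]
ft_force: [0.3, -0.3, -6.6]
grip_width: 0.0134
```

```bash
python3 - <<'E'
from h import *
plan((.521,-.034,.1557),3)
s=camera("side")["pixels"];crop(s,240,110,400,240,5,"pics/sd3.png")
E
```

```text
grasp now [ 0.5213 -0.035   0.1687] jaw 2.9 q6 -0.33 -> shift [ 0.001  -0.0002  0.013 ] turn -0.001 rows 0.2 t 6.35 ft [ 0.3 -0.3 -6.6] w 0.0134
```

View pics/sd3.png

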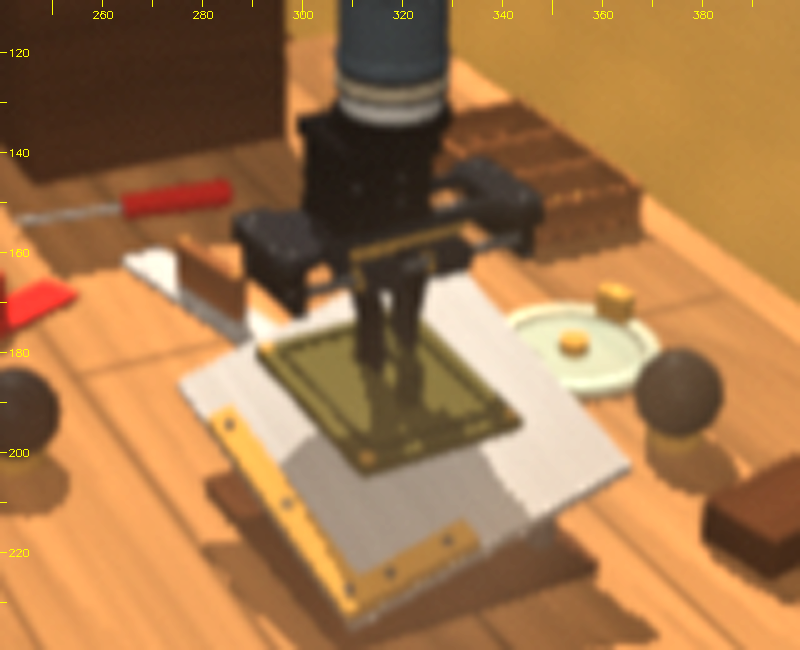

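Call:
servo_tool(steps=[0.0,0,0,0.005,0,0.0,0,0,0.01,0,0.0,0,0,0.015,0,0.0,0,0,0.018,0,0.0,0,0,0.018,0], force=8)

```text
time: 7.02
position: [0.5216, -0.0346, 0.3159]
tool_rot: [0.688, 0.725, 0.0, 0.0]
ft_force: [1.0, 0.3, -0.3]
grip_width: 0.0007
```

```bash
python3 - <<'E'
from h import *
plan((.521,-.034,.1557),3)
s=camera("side")["pixels"];crop(s,240,110,400,240,5,"pics/sd4.png")
E
```

```text
grasp now [ 0.5216 -0.0346  0.1519] jaw 3.0 q6 -0.33 -> shift [ 0.0006 -0.0006 -0.0038] turn -0.0 rows 0.1 t 7.03 ft [ 1.   0.3 -0.3] w 0.0007
```

View pics/sd4.png

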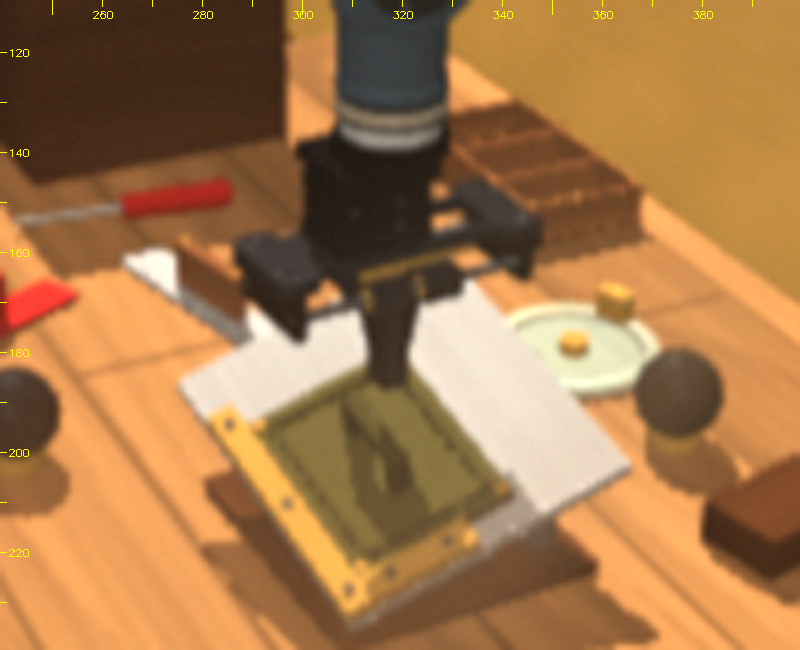

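```bash
python3 - <<'E'
from h import *
plan((.548,.337,.25),11.6)
E
```

```text
grasp now [ 0.5217 -0.0346  0.1519] jaw 3.0 q6 -0.33 -> shift [ 0.3697  0.0457 -0.0981] turn -0.15 rows 6.2 t 7.08 ft [0.4 0.4 0.9] w 0.0005
```

Call:
servo_tool(steps=[0.0,0,0,-0.05,0,0.06,0,0,-0.1,0,0.06,0.06,0.008,-0.1,-0.15,0.06,0.12,0.016,-0.1,-0.15,0.06,0.37,0.046,-0.1,-0.15,0.06,0.37,0.046,-0.1,-0.15,0.06,0.37,0.046,-0.1,-0.15,0.06,0.37,0.046,-0.1,-0.15,0.06,0.37,0.046,-0.1,-0.15,0.06,0.37,0.046,-0.1,-0.15])

```text
time: 8.32
position: [0.5478, 0.3373, 0.4154]
tool_rot: [0.632, 0.775, -0.001, 0.0]
ft_force: [-0.3, -0.4, 0.5]
grip_width: 0.0597
```

```bash
python3 - <<'E'
from h import *
plan((.548,.337,.034),11.6)
t=camera("top")["pixels"];crop(t,275,145,385,250,7,"pics/tp5.png")
cv2.imwrite("pics/top5.png",t)
E
```

```text
grasp now [0.5477 0.3371 0.2514] jaw 11.6 q6 0.18 -> shift [0.     0.0005 0.2174] turn 0.001 rows 3.5 t 8.32 ft [-0.3 -0.4  0.5] w 0.0597
```

View pics/tp5.png

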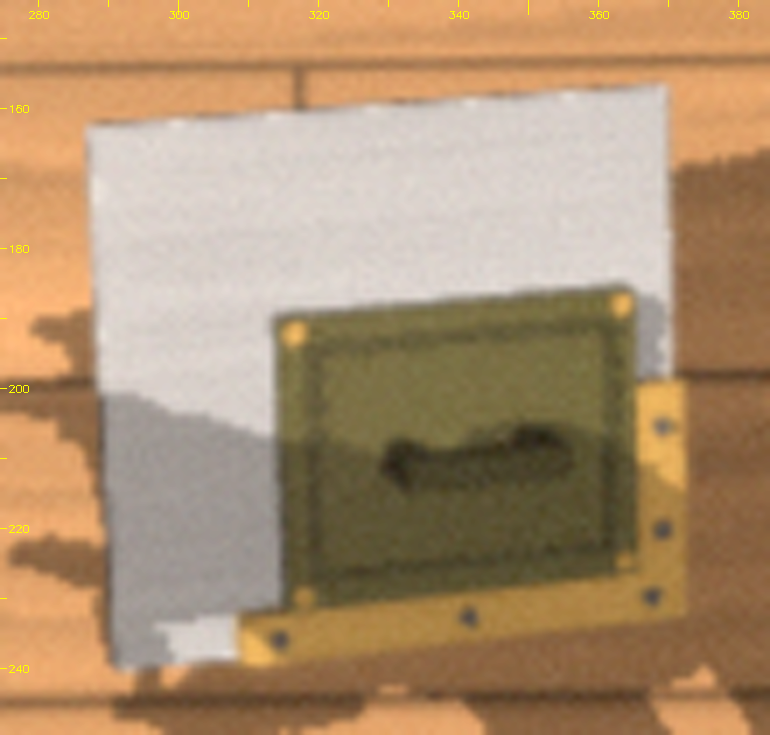

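Call:
servo_tool(steps=[0.06,0,0,0.06,0,0.06,0,0,0.12,0,0.06,0,0,0.17,0,0.06,0,0,0.205,0,0.06,0,0,0.213,0,0.0,0,0,0.213,0,0.0,0,0,0.213,0,0.0,0,0,0.213,0,0.0,0,0,0.213,0,0.0,0,0,0.213,0,0.0,0,0,0.213,0,0.0,0,0,0.213,0], force=20)

```text
time: 9.88
position: [0.5476, 0.3373, 0.203]
tool_rot: [0.632, 0.775, -0.001, -0.0]
ft_force: [-2.7, -0.2, 5.0]
grip_width: 0.014
```

```bash
python3 - <<'E'
from h import *
z=np.load("plate.npz");M,p=z["M"],z["p"]
v=M[:,1];u=np.array([v[1],-v[0],0]);u/=np.linalg.norm(u);n=np.cross(u,v)
print("jaw",np.degrees(np.arctan2(u[1],u[0])),n, M.T@u)
c=M@np.array([.147,.075,.0055])+p; print("c",c,"grasp",c+.038*n)
plan(c+.038*n,5.2)
E
```

```text
jaw 5.204323495026511 [ 0.02271592 -0.24939746  0.96813475] [ 9.61638566e-01  2.65981748e-18 -2.74319646e-01]
c [ 0.59474415 -0.0436867   0.10151802] grasp [ 0.59560735 -0.0531638   0.13830714]
grasp now [0.5474 0.3373 0.039 ] jaw 11.6 q6 0.18 -> shift [-0.3922 -0.0313 -0.0992] turn 0.111 rows 6.5 t 9.88 ft [-2.7 -0.2  5. ] w 0.014
```

Call:
servo_tool(steps=[0.0,0,0,-0.04,0,0.0,0,0,-0.09,0,0.0,0,0,-0.14,0,0.0,0,0,-0.19,0,0.0,0,0,-0.22,0,0.0,0,0,-0.22,0])

```text
time: 10.62
position: [0.5488, 0.3375, 0.4249]
tool_rot: [0.632, 0.775, 0.003, 0.002]
ft_force: [-0.0, 0.7, -3.3]
grip_width: 0.0138
```

```bash
python3 - <<'E'
from h import *
plan((.5956,-.0532,.26),5.2)
t=camera("top")["pixels"];crop(t,170,165,265,240,8,"pics/t6.png")
s=camera("side")["pixels"];crop(s,220,90,330,190,6,"pics/s6.png")
E
```

```text
grasp now [0.5497 0.3379 0.2609] jaw 11.6 q6 0.18 -> shift [-3.923e-01 -3.360e-02  3.000e-04] turn 0.111 rows 6.3 t 10.62 ft [-0.   0.7 -3.3] w 0.0138
```

View pics/s6.png

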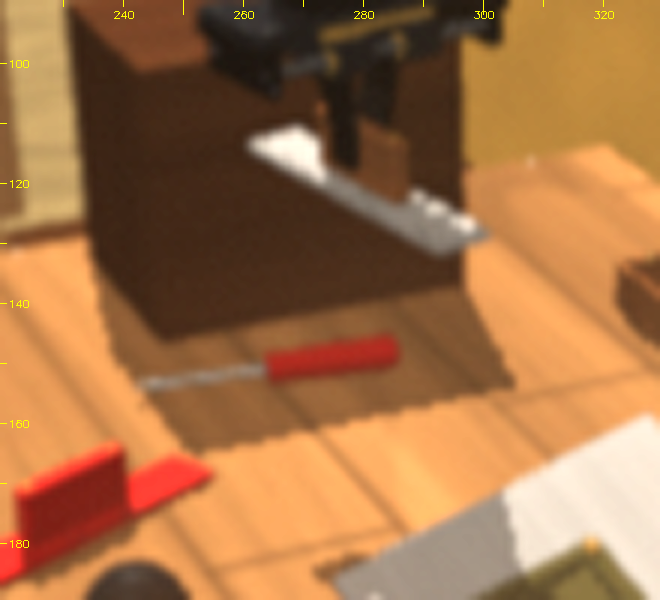

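Call:
servo_tool(steps=[0.0,-0.04,-0.003,0,0.111,0.0,-0.09,-0.008,0,0.111,0.0,-0.14,-0.012,0,0.111,0.0,-0.19,-0.016,0,0.111,0.0,-0.24,-0.021,0,0.111,0.0,-0.29,-0.025,0,0.111,0.0,-0.34,-0.029,0,0.111,0.0,-0.38,-0.033,0,0.111,0.0,-0.392,-0.034,0,0.111,0.0,-0.392,-0.034,0.04,0.111,0.0,-0.392,-0.034,0.08,0.111,0.0,-0.392,-0.034,0.08,0.111])

```text
time: 12.22
position: [0.5915, -0.0523, 0.338]
tool_rot: [0.674, 0.739, -0.003, -0.006]
ft_force: [-0.4, -0.1, -2.5]
grip_width: 0.0137
```

```bash
python3 - <<'E'
from h import *
plan((.5956,-.0532,.1383),5.2)
t=camera("top")["pixels"];crop(t,275,145,385,250,7,"pics/t7.png")
s=camera("side")["pixels"];crop(s,240,110,400,240,5,"pics/s7.png")
E
```

```text
grasp now [ 0.5896 -0.0517  0.174 ] jaw 5.2 q6 -0.37 -> shift [-0.0022  0.0063  0.0357] turn 0.001 rows 0.6 t 12.22 ft [-0.4 -0.1 -2.5] w 0.0137
```

View pics/s7.png

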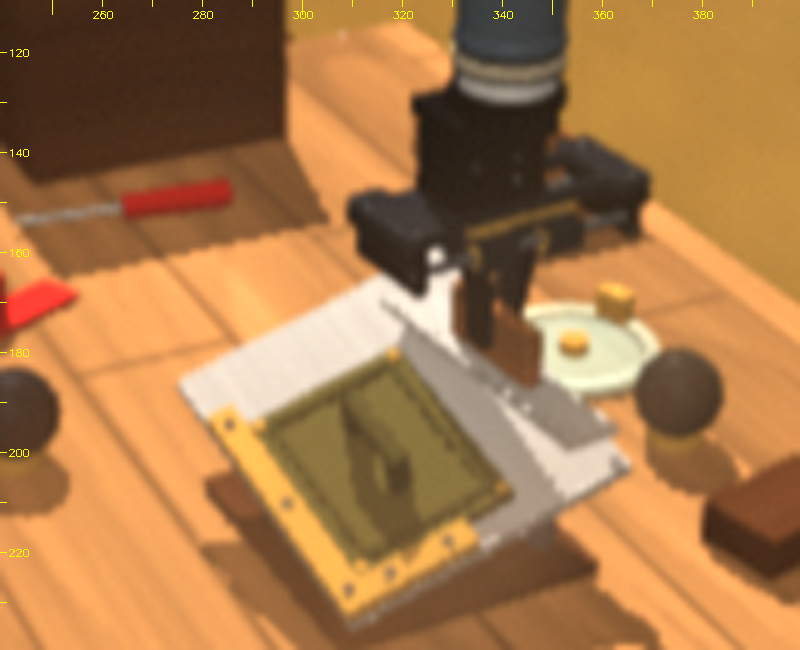

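View pics/t7.png

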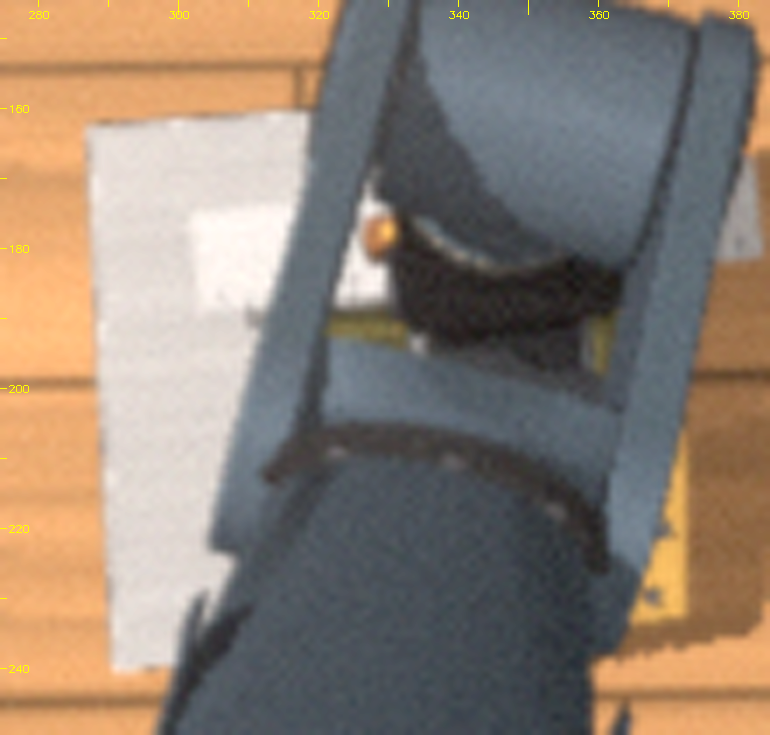

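```bash
python3 - <<'E'
from h import *
for i in range(3):
    plan((.5956,-.0532,.1383),5.2); camera("top")
E
```

```text
grasp now [ 0.5934 -0.0528  0.1783] jaw 5.3 q6 -0.37 -> shift [-0.0006  0.0022  0.04  ] turn 0.001 rows 0.6 t 12.32 ft [ 1.7  0.6 -2.8] w 0.0141
grasp now [ 0.5943 -0.0532  0.1795] jaw 5.3 q6 -0.37 -> shift [-0.0001  0.0012  0.0412] turn 0.001 rows 0.7 t 12.38 ft [ 0.5 -0.4 -1.8] w 0.0139
grasp now [ 0.5947 -0.0534  0.1802] jaw 5.2 q6 -0.37 -> shift [0.0001 0.0008 0.0419] turn 0.001 rows 0.7 t 12.43 ft [-0.6 -0.7 -3.3] w 0.0136
```

Call:
servo_tool(steps=[0.0,0,0.001,0.01,0,0.0,0,0.001,0.016,0,0.0,0,0.001,0.02,0,0.0,0,0.001,0.024,0,0.0,0,0.001,0.026,0,0.0,0,0.001,0.026,0], force=15)

```text
time: 13.22
position: [0.5944, -0.0535, 0.3165]
tool_rot: [0.674, 0.739, -0.0, -0.0]
ft_force: [-0.5, -1.5, -1.5]
grip_width: 0.0141
```

```bash
python3 - <<'E'
from h import *
plan((.5956,-.0532,.1383),5.2)
s=camera("side")["pixels"];crop(s,260,130,380,230,6,"pics/s8.png")
E
```

```text
grasp now [ 0.5943 -0.0534  0.1525] jaw 5.2 q6 -0.37 -> shift [0.0001 0.0013 0.0142] turn 0.0 rows 0.2 t 13.22 ft [-0.5 -1.5 -1.5] w 0.0141
```

View pics/s8.png

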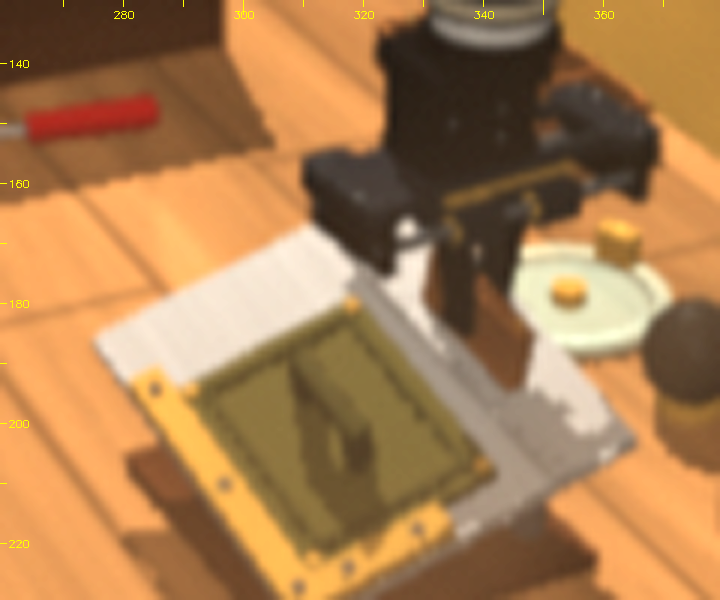

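Call:
servo_tool(steps=[0.0,0,0.001,0.004,0,0.0,0,0.001,0.008,0,0.0,0,0.001,0.011,0,0.0,0,0.001,0.013,0,0.0,0,0.001,0.013,0])

```text
time: 13.9
position: [0.5946, -0.0532, 0.3075]
tool_rot: [0.674, 0.739, -0.001, -0.0]
ft_force: [-9.6, 0.5, 21.8]
grip_width: 0.0145
```

```bash
python3 - <<'E'
from h import *
plan((.5956,-.0532,.1383),5.2)
s=camera("side")["pixels"];crop(s,260,130,380,230,6,"pics/s9.png")
t=camera("top")["pixels"];crop(t,275,145,385,250,7,"pics/t9.png")
E
```

```text
grasp now [ 0.5943 -0.0533  0.1435] jaw 5.2 q6 -0.37 -> shift [-0.      0.0013  0.0052] turn 0.0 rows 0.1 t 13.9 ft [-9.6  0.5 21.8] w 0.0145
```

View pics/s9.png

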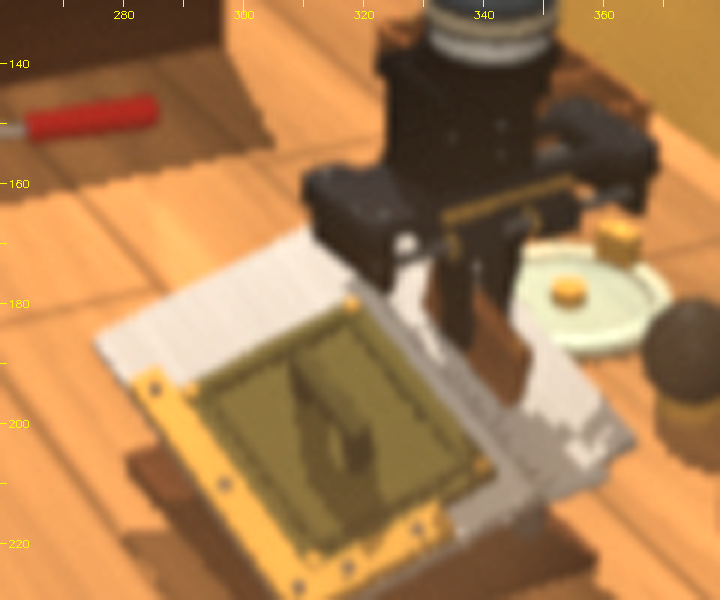

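View pics/t9.png

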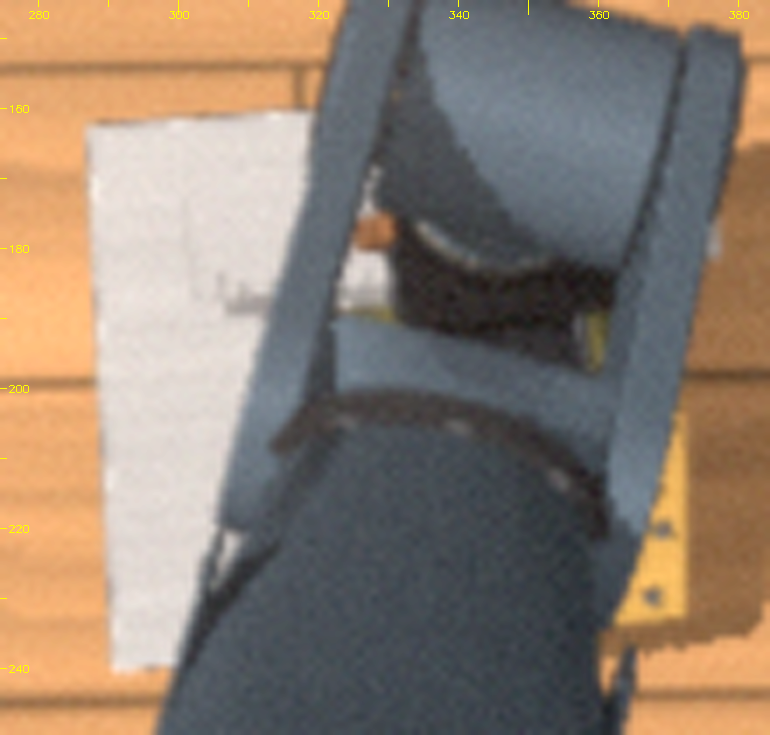

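Call:
servo_tool(steps=[0.0,0,0,-0.003,0,0.0,0,0,-0.004,0,0.06,0,0,-0.004,0,0.06,0,0,-0.004,0,0.06,0,0,-0.004,0,0.06,0,0,-0.004,0,0.06,0,0,-0.004,0,0.06,0,0,-0.04,0,0.06,0,0,-0.09,0,0.06,0.1,0,-0.1,0,0.06,0.2,0,-0.1,0,0.06,0.25,0,-0.1,0])

```text
time: 15.5
position: [0.5784, 0.1345, 0.4035]
tool_rot: [0.675, 0.738, 0.001, 0.001]
ft_force: [0.6, 0.4, 1.0]
grip_width: 0.0603
```

```bash
python3 - <<'E'
from h import *
plan((.5956,-.0532,.1383),5.2)
s=camera("side")["pixels"];cv2.imwrite("pics/s10f.png",s);crop(s,260,130,380,230,6,"pics/s10.png")
t=camera("top")["pixels"];cv2.imwrite("pics/t10f.png",t);crop(t,275,145,385,250,7,"pics/t10.png")
E
```

```text
grasp now [0.5787 0.1346 0.2395] jaw 5.2 q6 -0.05 -> shift [-0.1885 -0.0003  0.1012] turn -0.001 rows 3.4 t 15.5 ft [0.6 0.4 1. ] w 0.0603
```

View pics/s10.png

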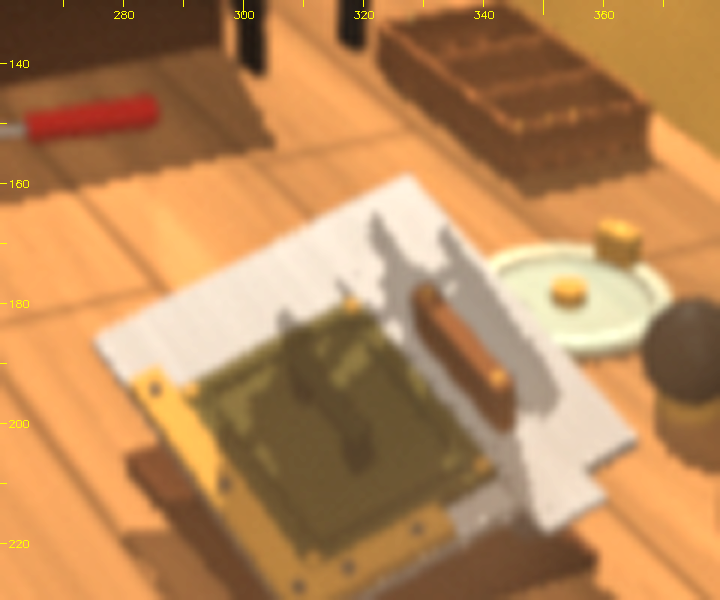

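View pics/t10.png

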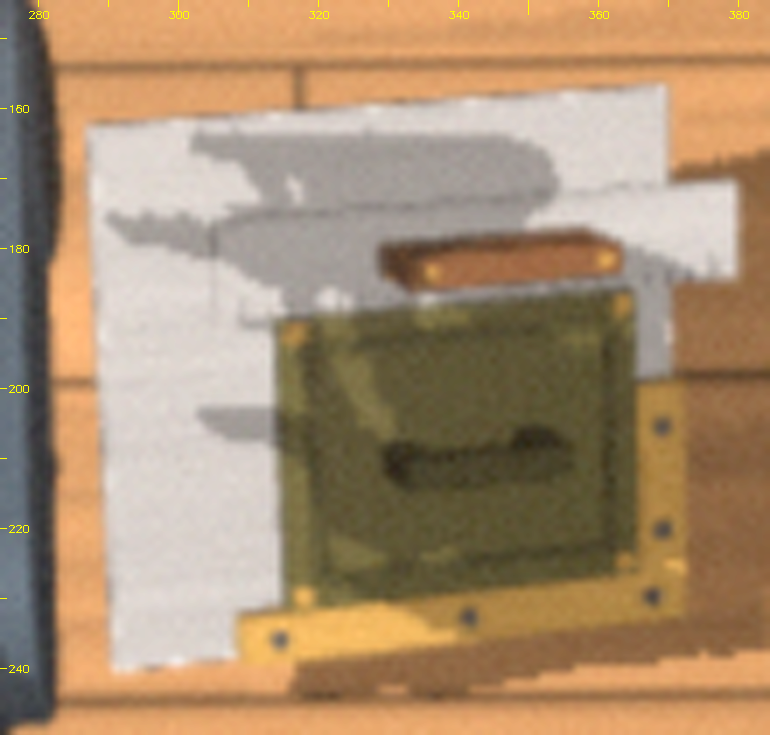

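```bash
cat > meas.py <<'E'
from h import *
z=np.load("plate.npz");M,p=z["M"],z["p"]
def onplate(c,uv,h):
    o,d=ray(c,uv);o2=M.T@(o-p);d2=d@M
    return (o2+d2*((h-o2[2])/d2[:,2])[:,None])*1e3
E
python3 - <<'E'
from meas import *
np.set_printoptions(precision=1,suppress=True)
ct=camera("top");cs=camera("side")
f=lambda l,s,o:np.array(l)/s+o
oT=np.array([274.5,144.5]);oS=np.array([259.5,129.5])
print("grip top T",onplate(ct,f([(433,271),(606,259)],7,oT),.048))
print("grip top S",onplate(cs,f([(426,291),(498,377)],6,oS),.048))
print("upper edge T",onplate(ct,f([(225,210),(400,203),(640,188),(737,180),(738,277)],7,oT),.006))
print("door top edge T",onplate(ct,f([(277,318),(632,288)],7,oT),.010))
print("door studs T",onplate(ct,f([(295,334),(622,305),(625,563),(306,598)],7,oT),.010).mean(0),onplate(ct,f([(295,334),(622,305),(625,563),(306,598)],7,oT),.010))
print("straight corners S",onplate(cs,f([(606,497),(547,531)],6,oS),.006))
E
```

```text
grip top T [[140.2  96.5  48. ]
 [139.3  25.2  48. ]]
grip top S [[141.1 102.8  48. ]
 [140.9  28.7  48. ]]
upper edge T [[163.2 168.1   6. ]
 [160.7  96.4   6. ]
 [159.4  -5.6   6. ]
 [159.7 -48.1   6. ]
 [119.2 -48.4   6. ]]
door top edge T [[119.2 149.6  10. ]
 [119.2  -0.2  10. ]]
door studs T [57.9 73.1 10. ] [[112.1 142.4  10. ]
 [112.5   4.3  10. ]
 [  3.5   4.2  10. ]
 [  3.3 141.5  10. ]]
straight corners S [[160.2 -46.1   6. ]
 [121.4 -46.4   6. ]]
```

```bash
python3 - <<'E'
from meas import *
s=cv2.imread("pics/s10f.png");crop(s,305,170,365,225,13,"pics/s10z.png")
t=cv2.imread("pics/t10f.png");crop(t,300,165,385,200,9,"pics/t10z.png")
# push target: near finger outer face at plate x=X, y=95, tip height h ; jaw yaw 1.1..; opening 87
a=np.radians(5.2);u=np.array([np.cos(a),np.sin(a),0])
for X in(157,147):
    c=M@np.array([X/1e3,.095,.014])+p   # tip bottom outer-face point
    print(X,"tip face",c,"grasp pt target",c+u*.0585+[0,0,.0182])
c=M@np.array([.157,.095,.014])+p
plan(c+u*.0585+[0,0,.0182],5.2)
E
```

```text
157 tip face [ 0.60049043 -0.02646575  0.11709587] grasp pt target [ 0.65874967 -0.02116375  0.13529587]
147 tip face [ 0.59085138 -0.02665389  0.11444008] grasp pt target [ 0.64911061 -0.02135188  0.13264008]
grasp now [0.5784 0.1342 0.2389] jaw 5.4 q6 -0.05 -> shift [-0.1622  0.0653  0.1038] turn 0.003 rows 3.3 t 15.7 ft [-0.1  0.2 -0.7] w 0.0601
```

View pics/s10z.png

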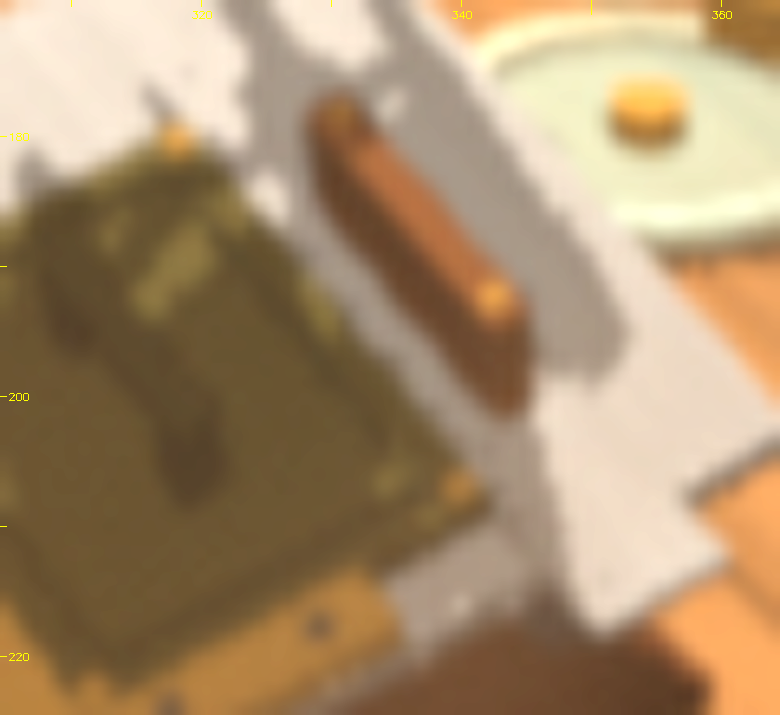

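View pics/t10z.png

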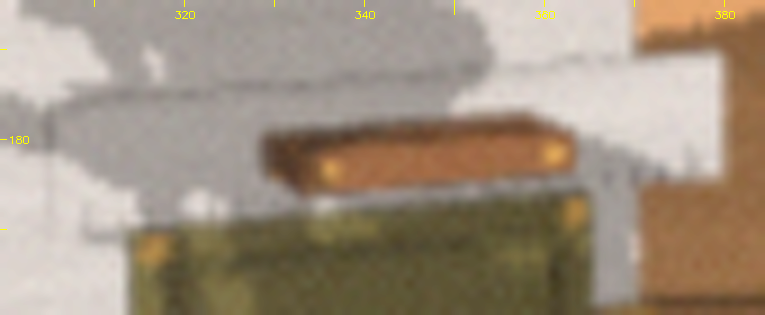

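Call:
servo_tool(steps=[0.087,-0.05,0.03,0,0,0.087,-0.1,0.06,0,0,0.087,-0.15,0.072,0,0,0.087,-0.163,0.072,0.02,0,0.087,-0.163,0.072,0.06,0,0.087,-0.163,0.072,0.09,0,0.087,-0.163,0.072,0.1,0,0.087,-0.163,0.072,0.1,0,0.087,-0.163,0.072,0.1,0])

```text
time: 16.82
position: [0.6656, -0.0233, 0.3042]
tool_rot: [0.674, 0.738, 0.001, 0.001]
ft_force: [0.8, 0.7, 1.3]
grip_width: 0.0869
```

```bash
python3 - <<'E'
from h import *
plan((.6491,-.0213,.1327),5.2)
s=camera("side")["pixels"];crop(s,270,110,390,230,6,"pics/s11.png")
E
```

```text
grasp now [ 0.6661 -0.0234  0.1402] jaw 5.2 q6 -0.29 -> shift [ 0.0037 -0.0168  0.0075] turn -0.0 rows 0.3 t 16.82 ft [0.8 0.7 1.3] w 0.0869
```

View pics/s11.png

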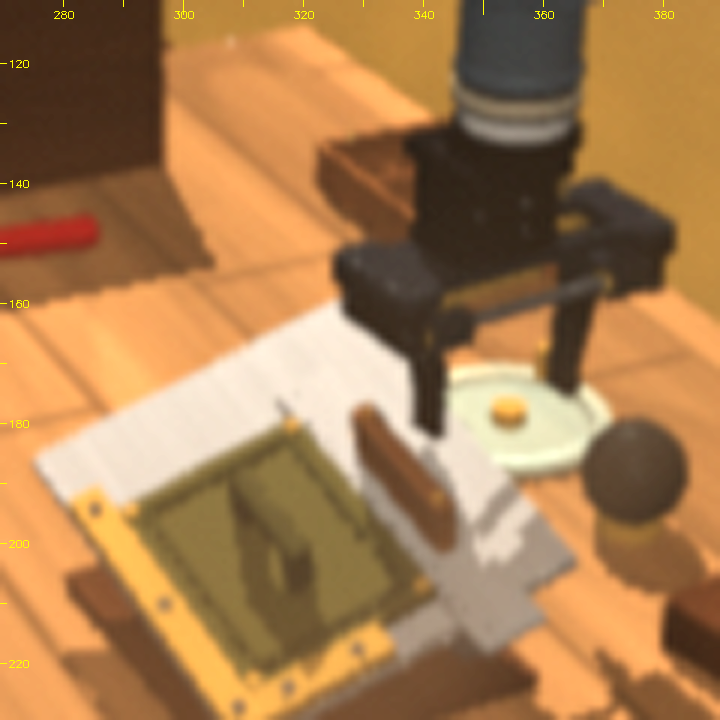

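Call:
servo_tool(steps=[0.087,0.004,-0.004,0.003,0,0.087,0.004,-0.008,0.004,0,0.087,0.004,-0.012,0.005,0,0.087,0.004,-0.014,0.006,0,0.087,0.004,-0.015,0.006,0,0.087,0.004,-0.015,0.006,0])

```text
time: 17.62
position: [0.6523, -0.0199, 0.2989]
tool_rot: [0.675, 0.738, 0.004, 0.004]
ft_force: [6.8, 2.5, 3.1]
grip_width: 0.087
```

```bash
python3 - <<'E'
from h import *
plan((.6491,-.0213,.1327),5.2)
s=camera("side")["pixels"];crop(s,300,150,370,225,10,"pics/s12.png")
E
```

```text
grasp now [ 0.6542 -0.0198  0.1349] jaw 5.1 q6 -0.29 -> shift [-0.001  -0.0052  0.0022] turn -0.001 rows 0.1 t 17.62 ft [6.8 2.5 3.1] w 0.087
```

View pics/s12.png

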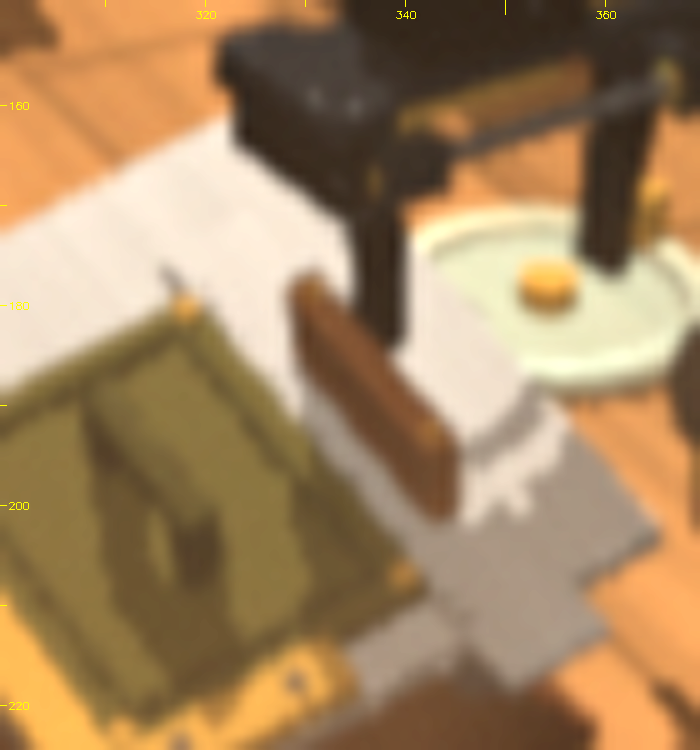

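Call:
servo_tool(steps=[0.087,0,0.01,-0.003,0,0.087,0,0.02,-0.05,0,0.087,0,0.02,-0.1,0,0.087,0.1,0.02,-0.1,0,0.087,0.2,0.02,-0.1,0,0.087,0.28,0.02,-0.1,0,0.087,0.28,0.02,-0.1,0,0.087,0.28,0.02,-0.1,0])

```text
time: 18.68
position: [0.6428, 0.2639, 0.3961]
tool_rot: [0.673, 0.74, -0.001, -0.001]
ft_force: [0.2, 0.1, -0.3]
grip_width: 0.087
```

```bash
python3 - <<'E'
from h import *
plan((.6491,-.0213,.1327),5.2)
s=np.mean([camera("side")["pixels"].astype(float) for _ in range(4)],0).astype(np.uint8);cv2.imwrite("pics/s13f.png",s);crop(s,305,170,365,225,13,"pics/s13.png")
t=np.mean([camera("top")["pixels"].astype(float) for _ in range(4)],0).astype(np.uint8);cv2.imwrite("pics/t13f.png",t);crop(t,295,160,385,245,8,"pics/t13.png")
E
```

```text
grasp now [0.6424 0.2638 0.2321] jaw 5.4 q6 0.13 -> shift [-0.2844 -0.02    0.0996] turn 0.004 rows 4.8 t 18.68 ft [ 0.2  0.1 -0.3] w 0.087
```

View pics/s13.png

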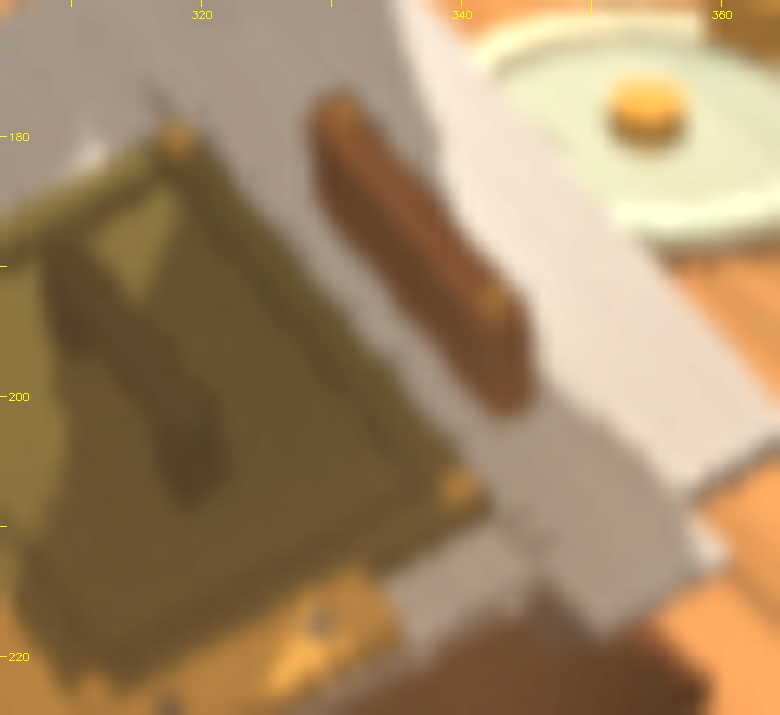

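View pics/t13.png

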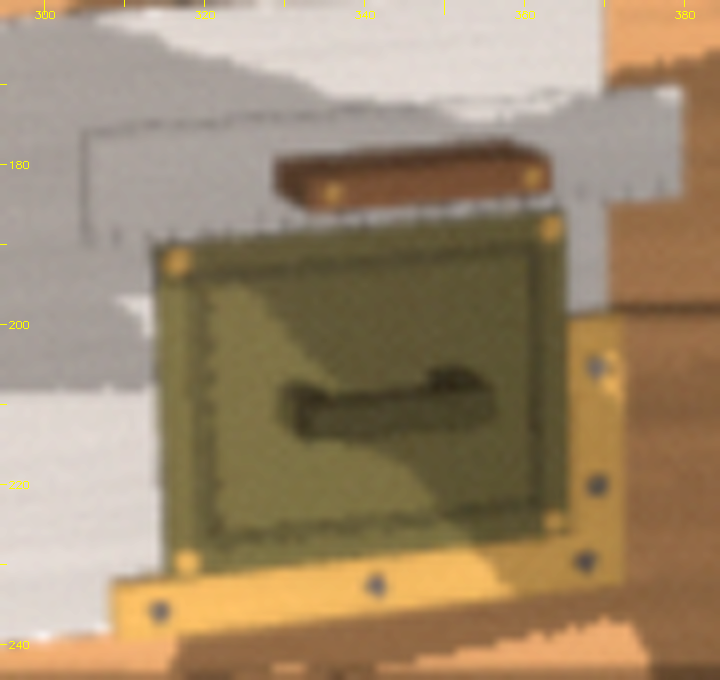

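```bash
python3 - <<'E'
from meas import *
np.set_printoptions(precision=1,suppress=True)
ct=camera("top");f=lambda l:np.array(l)/8+[294.5,159.5]
print("blade",onplate(ct,f([(83,130),(255,120),(450,100),(683,87),(683,197),(620,198),(87,243)]),.006))
print("door edge",onplate(ct,f([(155,247),(563,213)]),.010))
print("studs",onplate(ct,f([(177,263),(552,229),(554,523),(187,563)]),.010))
print("grip",onplate(ct,f([(333,194),(532,178)]),.048))
g=cv2.cvtColor(cv2.imread("pics/t13f.png"),cv2.COLOR_BGR2GRAY).astype(float)
# dark-line search of blade upper edge & grip lower edge etc, subpixel
for x in (310,315,320,325,330,335,340,345,372,376):
    col=g[165:195,x]; print(x,col[:26].astype(int))
E
```

```text
blade [[160.1 173.2   6. ]
 [159.  111.7   6. ]
 [160.8  40.    6. ]
 [159.2 -48.4   6. ]
 [119.1 -48.2   6. ]
 [120.6 -23.9   6. ]
 [120.6 173.3   6. ]]
door edge [[118.  150.2  10. ]
 [117.7  -0.4  10. ]]
studs [[111.7 142.5  10. ]
 [112.3   3.8  10. ]
 [  3.7   4.3  10. ]
 [  3.6 142.5  10. ]]
grip [[138.7  97.2  48. ]
 [138.6  25.4  48. ]]
310 [109 108 107 107 106 107 109 109 108 107 100  99 106 110 110 110 111 108
 109 108 108 108 109 105 103 104]
315 [120 110 106 106 108 107 107 108 108 106 100 105 109 110 109 108 110 108
 109 107 109 108 108 106 103  79]
320 [146 139 117 108 107 106 109 107 109 107  95 105 109 109 109 110 109 107
 108 107 108 108 106  99  85  67]
325 [146 144 140 119 108 108 107 107 106  99 103 107 110 110 110 108 108 109
 107 107 108 107 105 105  81  64]
330 [145 142 144 143 124 110 107 108 106  99 102 108 106 106  86  56  49  47
  49  66  95 103  94  86  67  59]
335 [145 141 143 146 145 144 131 113 107  99 104 108 108 105  69  44  44  54
  66  72  68  80  97  83  66  58]
340 [142 141 145 146 145 145 143 119  97 101 106 106 106  86  57  45  49  55
  61  60  65  83  86  64  57  58]
345 [142 144 146 146 145 145 144 129 102 100 106 106 104  75  50  42  52  59
  58  61  71  94  81  65  57  58]
372 [120 120 116  98  77  77  92 102 105 107 108 108 107 107 106 105 106 104
 103 103  88  80  78  79  79  81]
376 [120 119 113  89  75  80 101 106 107 107 106 108 106 106 105 105 105 105
 104  98  84  78  77  78  79  80]
```

```bash
python3 - <<'E'
from meas import *
from scipy.optimize import least_squares
from scipy.spatial.transform import Rotation as R
np.set_printoptions(precision=2,suppress=True)
ct,cs=camera("top"),camera("side")
T=lambda l:np.array(l)/8+[294.5,159.5]
S=lambda l:np.array(l)/13+[304.5,169.5]
def tri(a,b):
    r=least_squares(lambda v:np.r_[proj(ct,v)[0]-a,proj(cs,v)[0]-b],M@np.array([.14,.07,.02])+p)
    return M.T@(r.x-p)*1e3, r.fun
for n,a,b in(("gripL",(333,194),(342,112)),("gripR",(532,178),(494,300)),("LR",(683,197),(602,640)),("UR",(683,87),(730,556)),("doorUL",(177,263),(177,137)),("doorUR",(552,229),(458,487))):
    print(n,*tri(T([a])[0],S([b])[0]))
E
```

```text
gripL [139.75  98.54  52.54] [ 0.02 -0.05 -0.07  0.01]
gripR [139.24  26.29  50.49] [ 0.02 -0.04 -0.06  0.01]
LR [119.55 -48.58   5.86] [ 0.09 -0.18 -0.23  0.02]
UR [159.67 -47.48   8.34] [ 0.02 -0.04 -0.05  0.01]
doorUL [113.1  143.87  15.66] [ 0.04 -0.1  -0.13  0.01]
doorUR [113.2    5.5   14.39] [-0.  0.  0. -0.]
```

```bash
python3 - <<'E'
from h import *
print(hand_in())
E
```

```text
the job is handed in; nothing more can be done
None
```

The door is home in the plate's low corner, and the straightedge lies flat and flush along its upper long edge. Both are released, and I handed the job in at about 19 s. The hand-in gives no verdict.

- **Door:** I carried it by its handle over the plate. As I lowered it with a lighter grip it slipped free and slid home by itself. In the last pictures it sits flush against both rail and stop.
- **Straightedge:** I pressed it down until it followed the slope and let go. It was still about 0.7° out of parallel, so I pushed its grip bar once with an open finger (about 7 N) against the door.
- **Last straightedge checks:** It measured within about 0.2° of parallel, with its lower edge at the door's edge. Its centre is at about y = 62 mm in the plate's frame, so it covers the whole edge. It looked flat.
- **Disagreements:** Heights worked out from both cameras read 2–5 mm too high for both the door and the straightedge. I took this as calibration bias. The pictures put the door's edge and centre at about 1–2 mm below their home values. I relied on the visible flush contact instead.
- **Bystanders:** I saw none move in the pictures, but I did not measure their positions again.

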